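Measure the free play of a paper side gauge

ROBOT

A 6-joint arm with a two-finger parallel gripper is mounted at the origin on a cart in front of the work surface, level with it; the furniture and walls round the work are solid. World frame = base frame: x ahead of the robot, y to its left, z up, the work surface at z = 0. Lengths are in mm, angles in rad, forces in N, time in s.
With the tool pointing down it reaches from about 275 to 1000 mm from the base axis. Payload 8.4 kg.
Tool frame: the origin (TCP) lies at the very end of the fingers, on their centre line; the grasp point (between the pads) lies 19 mm behind it; z points along the fingers, y is the direction in which the jaws open and shut (so a half turn about z gives the same grasp; the last joint's range is limited). The gripper opens to 85 mm and grips with 20 to 120 N. Pads are 22 mm wide; open, the fingers measure 114 mm over their backs; the gripper's body (76 mm by 85 mm) begins 54 mm behind the grasp point. The pads swing forward as they close: fully open they stand 13 mm farther back than shut.
Start: joints at [-1.226, 0.353, 1.633, -0, 1.155, -0.002], TCP at [212.43, -587.794, 231.281] pointing down, gripper open.
Joint ranges: [-2.63, 2.63], [-0.92, 2.1], [0.06, 2.66], [-1.3, 4.44], [0, 2.69], [-3.02, 3.02]. Speed limits (rad/s): [2.22, 2.22, 2.79, 3.14, 3.14, 3.14].

INTERFACE

Orientations are given as [roll, pitch, yaw] about the fixed x, y, z axes, in that order (R = Rz(yaw) Ry(pitch) Rx(roll)).
In Python, from rig import r gives the robot as it stands.
- The arm moves only by the tool jog_arm, never from a script. Its argument "increments" is text: rows parted by semicolons, each of 7 numbers parted by spaces: the shift along the tool's x, y, z in cm, then the turn, a rotation vector about the tool's x, y, z in rad, then the opening, from -1 (shut) to 1 (fully open). A call has exactly 8 rows; each row shifts and turns the commanded pose from where the row before left it, along the tool's axes as they then stand; what a row does not reach is not made up. A row lasts 1/10 s, in which the tool goes at most 50 mm and 8.59 degrees, less where a joint would pass 70% of its speed; a pose out of reach is approached as far as the arm can. A call with a gripper value outside its range is refused whole. The fingers move at their own pace and stop on an object; "squeeze" is the grip in N (left out, the last holds). Time passes only in rows, so rows that do not move let the fingers close, or fill a call up. It gives the time, the measured TCP pose, the force and the opening at its end, in the units of the state.
- r.sense(): the state, without advancing time (a new reading comes with each control period).
- r.grab_frame(name): name is "scene" or "side" or "wrist"; returns the picture (384x512x3 uint8, red, green, blue); there is no depth.
- r.camera_info(name): a dict with "K" (3x3 intrinsics, pixels), "rvec" (rotation vector, rad) and "tvec" (3), from world to camera coordinates, as OpenCV has them. Camera axes: x right, y down, z forward; pixel columns grow to the right and rows downward; lengths in mm; the calibration is good to about 2 mm. A picture is of the moment at which its call begins: read the wrist's pose just before it. camera_info takes no time and is no camera call; for the wrist camera it gives the pose at the moment of the call.
- r.sign_off(): hands the job in, once; it reports no verdict.
The state is a dict: "clock": time; "qpos": joint angles; "qvel": joint speeds; "joint_efforts": joint torques, N m; "eef_pos": TCP position; "tcp_rot": TCP orientation; "contact_force": force on the tool from outside, world axes, zero at the start; "wrist_torque": the same for the moment, N m; "opening": opening from 0.0 (shut) to 1.0 (fully open).
Only numpy, scipy, OpenCV 4.12 (cv2) and the standard library are available. Lean on these libraries where they do the work, as an engineer would, in place of code of your own. Each camera call takes 0.05 s, during which the arm holds its last target.

TASK

Check the side gauge for wear: gently push its tall black lever to the left until it takes up its free play and meets resistance, then to the right until it meets resistance again, without dragging the heavy gauge carriage along. Then slide the small metal pointer along its scale until it stands as far from the zero mark as the free travel you found, and let go. Leave the eraser and the clip on the paper where they lie.

Things in the scene. Friction and masses are not known exactly. Their poses are not given: they have to be found in the camera images.
- carriage_top (a point): Centre of the flat top of the grey gauge carriage, a 72 x 270 mm block, top 54 mm above the desk. x points away from the robot across it, y along it to the robot's left, z up; turned by up to 0.25 rad. A steel side guide stands out from its right end towards the robot. It must stay where it is (within 4 mm).
- carriage (a joint): Place of the carriage along its rails on the fixed bed (190 x 380 mm), m, growing to the left (its y). It is not held fast: friction holds it against about 9 N along y, and a harder pull or push on lever, pointer or carriage drags it along.
- lever_grip (a point): Centre of the black handle of the tall lever on the left half of the carriage: 22 mm (x) x 14 mm (y) x 38 mm high, spanning 22 to 60 mm above the carriage top on a thin stem; the point is 41 mm above that top. Axes as for the carriage.
- lever (a joint): Place of the lever along its slot in the carriage, m, growing to the left (carriage y); 0 has no special meaning. It runs freely (about 0.6 N) until a hidden coupling takes up at either end of its free play and it starts to drag the carriage (about 9 N). The free travel differs each time, 8 to 24 mm; the lever starts inside it and may be left anywhere in it.
- pointer_grip (a point): Centre of the small aluminium thumb tab of the pointer on the right half of the carriage: 16 mm (x) x 10 mm (y), from 6 to 40 mm above the carriage top; the point is 25 mm above that top. Axes as for the carriage. It slides along y with about 1.5 N of friction and stays where it is left.
- pointer (a joint): Reading of the pointer, m: 0 at the zero mark, where it meets its end stop, growing to the left up to 0.045. At 0 the tab is at x 8 mm, y -100 mm from carriage_top. Its thin steel nose points at a scale plate with a mark every 5 mm, longer every 10 mm; zero is the thickest, longest mark, at the right-hand end.
- eraser: Bystander: eraser 19 x 43 x 12 mm lying loose on the stack of paper on the near side of the bed.
- clip: Bystander: binder clip 31 x 26 x 34 mm standing loose on the stack of paper on the near side of the bed.

How it is judged:
By the outcome, as a careful person would: the job done as asked, in the order asked, and still so for the second after the job is handed in, with the robot touching nothing.
It also fails if it takes over 54 s, if anything falls off the work surface, if the arm or the gripper's body presses on something with over 40 N, if the wrist force passes 120 N, or if a joint passes its speed limit or range.

## Working session

There is one attempt and no reset: what is moved stays moved. The work goes in short steps, Python scripts to look and compute and a tool call to move; the robot and the scene stay as the last step left them, time stands still between calls to the robot, and variables do not carry over. Pictures are saved under pics/ and viewed, and the job is handed in when it is done.

Besides the shell and the picture viewer there is one more tool, called after "Request:" as a command line: name --argument value ..., lists and objects as JSON in quotes. jog_arm: Moves the arm, as the interface text tells. Its arguments: {"type":"object","properties":{"increments":{"type":"string"},"squeeze":{"type":"number"}},"required":["increments"]}

```bash
mkdir -p pics; ls
python3 - <<'E'
from rig import r
import cv2,numpy as np
print(r.sense())
for n in("scene","side","wrist"):
    i=r.camera_info(n);print(n,i)
    cv2.imwrite(f"pics/{n}0.png",r.grab_frame(n)[:,:,::-1])
E
```

```text
pics
{'clock': 0.0, 'qpos': array([-1.22641650e+00,  3.53639157e-01,  1.63413937e+00, -1.95779341e-05,
        1.15521784e+00, -2.36189263e-03]), 'qvel': array([ 0.00057035,  0.00135459, -0.00259627, -0.0013802 ,  0.00021361,
       -0.00056537]), 'joint_efforts': array([ 3.51218223e-03, -6.05239320e+01, -3.42066193e+01,  1.99487604e-04,
        9.49419133e-03,  2.25404612e-06]), 'eef_pos': array([ 212.24996107, -587.34070438,  230.56506655]), 'tcp_rot': array([-3.14018890e+00,  1.45849364e-05,  3.46749644e-01]), 'contact_force': array([0.85931173, 0.34805081, 0.22466404]), 'wrist_torque': array([ 0.06561525, -0.01429749,  0.00345485]), 'opening': 0.9976415911569552}
scene {'K': array([[469.92538185,   0.        , 255.45571558],
       [  0.        , 469.92538185, 183.1904646 ],
       [  0.        ,   0.        ,   1.        ]]), 'rvec': array([ 0.60405164, -2.6442165 ,  1.18331655]), 'tvec': array([485.37684484, 226.85354231, 758.96698835])}
side {'K': array([[476.00637918,   0.        , 253.50325989],
       [  0.        , 476.00637918, 193.57002446],
       [  0.        ,   0.        ,   1.        ]]), 'rvec': array([ 0.33610978, -2.73787658,  1.31125591]), 'tvec': array([548.76405979, 162.58878343, 863.62628071])}
wrist {'K': array([[278.67106447,   0.        , 257.55242425],
       [  0.        , 278.67106447, 192.40652286],
       [  0.        ,   0.        ,   1.        ]]), 'rvec': array([-2.37411773,  1.66855901,  0.23804908]), 'tvec': array([-624.52559534,  -35.56430525,  378.81090818])}
```

View pics/scene0.png

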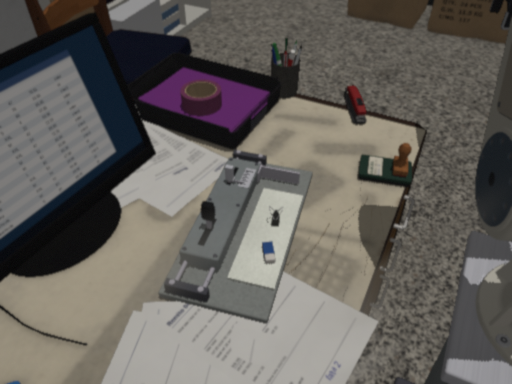

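View pics/side0.png

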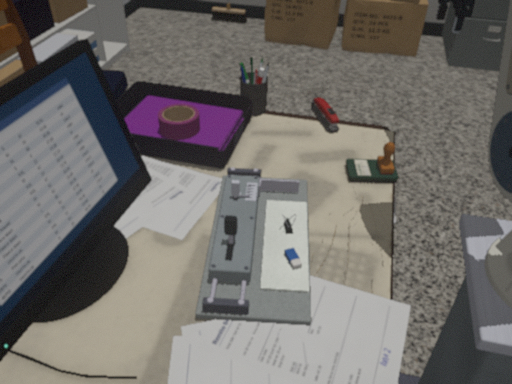

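View pics/wrist0.png

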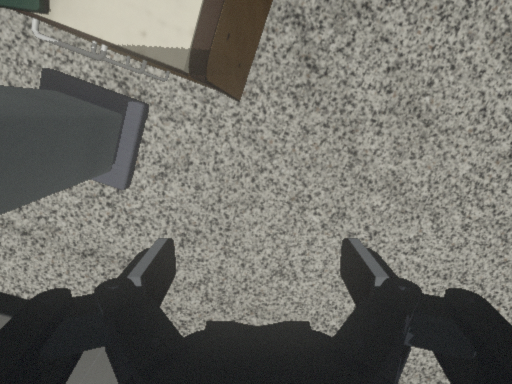

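```bash
cat > h.py <<'E'
from rig import r
import cv2,numpy as np
def ray(n,uv,z,info=None):
    i=info or r.camera_info(n);R=cv2.Rodrigues(i["rvec"])[0];t=i["tvec"]
    d=R.T@np.linalg.inv(i["K"])@np.array([uv[0],uv[1],1.]);c=-R.T@t
    return c+d*(z-c[2])/d[2]
def proj(n,P,info=None):
    i=info or r.camera_info(n)
    return cv2.projectPoints(np.array(P,float).reshape(-1,3),i["rvec"],i["tvec"],i["K"],None)[0].reshape(-1,2)
def crop(n,x,y,w,h,s,out,img=None):
    if img is None: img=r.grab_frame(n)[:,:,::-1]
    cv2.imwrite(out,cv2.resize(img[y:y+h,x:x+w],None,fx=s,fy=s,interpolation=cv2.INTER_CUBIC))
E
python3 - <<'E'
from h import *
im=cv2.imread('pics/scene0.png');crop('',150,140,170,180,3.3,'pics/sc.png',im)
im=cv2.imread('pics/side0.png');crop('',190,160,135,165,3.6,'pics/si.png',im)
for n in('scene','side'):
    i=r.camera_info(n);R=cv2.Rodrigues(i["rvec"])[0];print(-R.T@i["tvec"])
E
```

```text
[256.96338894 584.40979063 674.92156132]
[410.33524893 684.96560781 660.20796583]
```

View pics/sc.png

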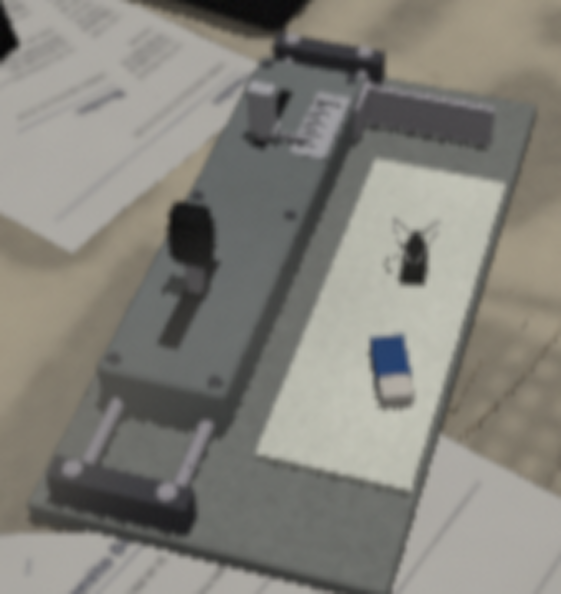

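View pics/si.png

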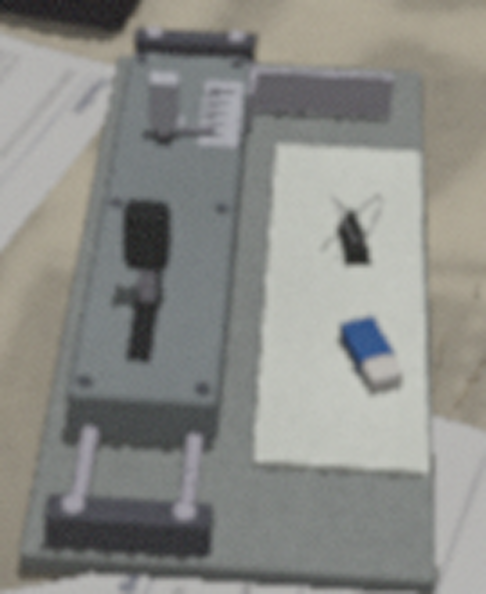

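```bash
cat > fit.py <<'E'
from h import *
from scipy.optimize import least_squares
import json
C={'fl':(36,135,0),'nl':(-36,135,0),'fr':(36,-135,0),'nr':(-36,-135,0)}
S=lambda u,v:(u/3.3+150,v/3.3+140); D=lambda u,v:(u/3.6+190,v/3.6+160)
obs=[('scene','fl',S(103,370)),('scene','nl',S(228,392)),('scene','fr',S(265,64)),('scene','nr',S(362,82)),
('side','fl',D(70,400)),('side','nl',D(217,406)),('side','fr',D(122,58)),('side','nr',D(248,68))]
inf={n:r.camera_info(n) for n in('scene','side')}
def W(p,c):
    x,y,a=p;c=np.array(c,float);return np.array([x+np.cos(a)*c[0]-np.sin(a)*c[1],y+np.sin(a)*c[0]+np.cos(a)*c[1],54+c[2]])
def res(p): return np.concatenate([proj(n,W(p,C[k]),inf[n])[0]-uv for n,k,uv in obs])
if __name__=='__main__':
    s=least_squares(res,[550,-50,0],loss='soft_l1');p=s.x;print(p,res(p).round(1))
    json.dump(list(p),open('p.json','w'))
    for n,uv,z,l in [('scene',S(192,205),114,'lever top'),('side',D(147,205),114,'levtop'),('scene',S(262,86),94,'ptr'),('side',D(164,74),94,'ptr')]:
        w=ray(n,uv,z);a=p[2];d=w[:2]-p[:2];print(l,w.round(1),[round(np.cos(a)*d[0]+np.sin(a)*d[1],1),round(-np.sin(a)*d[0]+np.cos(a)*d[1],1)])
    for n,f in(('scene',S),('side',D)):
        im=cv2.imread(f'pics/{n}0.png');
        x,y,w,h,s=(150,140,170,180,3.3) if n=='scene' else (190,160,135,165,3.6)
        c=cv2.resize(im[y:y+h,x:x+w],None,fx=s,fy=s,interpolation=cv2.INTER_CUBIC)
        q=[(proj(n,W(p,C[k]))[0]-(x,y))*s for k in('fl','nl','nr','fr')]
        cv2.polylines(c,[np.int32(q)],True,(0,0,255),1)
        for P in ((8,-100,40),):
            q=(proj(n,W(p,P))[0]-(x,y))*s;cv2.circle(c,tuple(int(v) for v in q),4,(0,255,0),1)
        cv2.imwrite(f'pics/{n}_fit.png',c)
E
python3 fit.py
```

```text
[5.89297926e+02 3.46464444e+01 1.84341604e-01] [-2.4  0.  -0.1  2.1 -3.1 -2.7  0.4 -2.6 -0.1  0.1  1.8  0.6  1.3 -0.7
  0.1 -2. ]
lever top [581.5  98.  114. ] [np.float64(4.0), np.float64(63.7)]
levtop [583.1  97.5 114. ] [np.float64(5.4), np.float64(62.9)]
ptr [606.4 -24.1  94. ] [np.float64(6.1), np.float64(-60.9)]
ptr [609.3 -29.3  94. ] [np.float64(8.0), np.float64(-66.5)]
```

Run:
```python
import cv2,numpy as np
a=cv2.imread('pics/scene_fit.png');b=cv2.imread('pics/side_fit.png')
a=cv2.resize(a,(400,424));b=cv2.resize(b,(347,424));cv2.imwrite('pics/fit2.png',np.hstack([a,b]))
```

```text
(no output)
```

View pics/fit2.png

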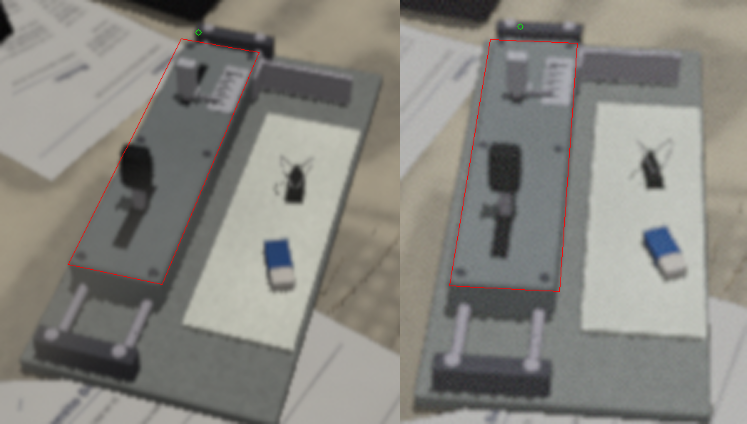

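Run:
```python
from h import *
s=r.sense();i=r.camera_info("wrist");R=cv2.Rodrigues(i["rvec"])[0];c=-R.T@i["tvec"]
a=s['tcp_rot'][2];T=np.array([[np.cos(a),np.sin(a),0],[np.sin(a),-np.cos(a),0],[0,0,-1]]).T
T=np.column_stack([[np.cos(a),np.sin(a),0],[np.sin(a),-np.cos(a),0],[0,0,-1]])
print('cam in tool',T.T@(c-s['eef_pos']),'\naxes',(R@T).round(3))
```

```text
cam in tool [  70.43444903    0.37679103 -142.5415169 ] 
axes [[-0.001  1.     0.001]
 [-0.96  -0.001 -0.278]
 [-0.278 -0.001  0.96 ]]
```

Request:
jog_arm --increments "3.5 -3.1 0 0 0 0 1;3.5 -3.1 0 0 0 0 1;3.5 -3.1 0 0 0 0 1;3.5 -3.1 0 0 0 0 1;3.5 -3.1 0 0 0 0 1;3.5 -3.1 0 0 0 0 1;3.5 -3.1 0 0 0 0 1;3.5 -3.1 0 0 0 0 1"

```text
clock: 0.95
eef_pos: [391.9, -257.6, 231.3]
tcp_rot: [3.141, -0.0, 0.347]
contact_force: [0.1, 0.0, 0.2]
opening: 1.0
```

Request:
jog_arm --increments "3.6 -3.2 0 0 0 0 1;3.6 -3.2 0 0 0 0 1;3.6 -3.2 0 0 0 0 1;3.6 -3.2 0 0 0 0 1;3.6 -3.2 0 0 0 0 1;3.6 -3.2 0 0 0 0 1;3.6 -3.2 0 0 0 0.08 1;3.6 -3.2 0 0 0 0.083 1"

```text
clock: 1.75
eef_pos: [578.9, 79.4, 231.2]
tcp_rot: [3.142, 0.0, 0.181]
contact_force: [1.0, -1.4, -0.5]
opening: 1.002
```

Run:
```python
from h import *
import pickle
s=r.sense();i=r.camera_info("wrist");im=r.grab_frame("wrist")[:,:,::-1]
cv2.imwrite('pics/w1.png',im);pickle.dump((s,i),open('w1.pkl','wb'));print(s['eef_pos'],s['tcp_rot'],s['qpos'],s['contact_force'],s['qvel'].round(3))
cv2.imwrite('pics/w1b.png',cv2.resize(im,None,fx=1.56,fy=1.56,interpolation=cv2.INTER_CUBIC))
```

```text
[578.86944993  79.39884577 231.1566531 ] [3.14155163e+00 4.08431645e-04 1.81132325e-01] [ 1.33779492e-01  2.90516665e-01  1.72257319e+00 -6.67212421e-05
  1.12890883e+00  1.52347203e+00] [ 0.96762009 -1.39827602 -0.4786027 ] [ 0.648  0.478 -0.657 -0.005  0.164  1.479]
```

View pics/w1b.png

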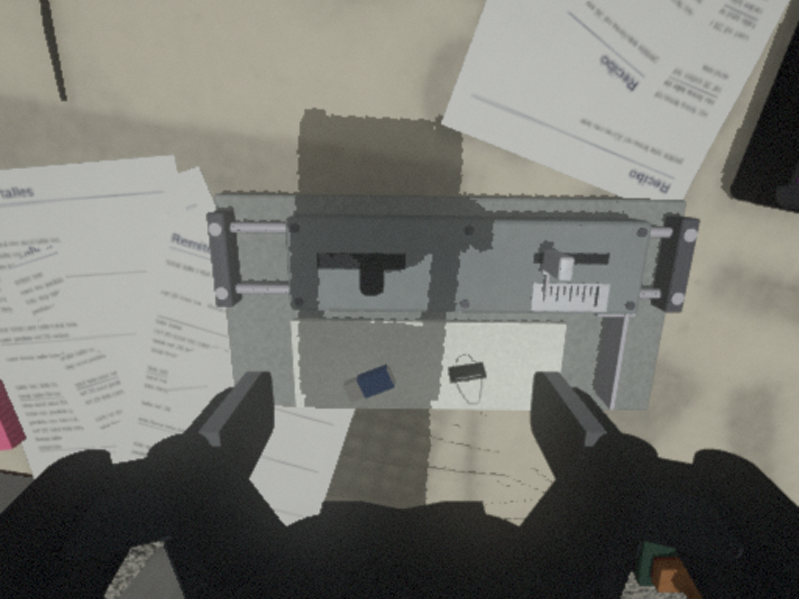

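Run:
```python
from h import *
import pickle
r.grab_frame("wrist");r.grab_frame("wrist")
s=r.sense();i=r.camera_info("wrist");im=r.grab_frame("wrist")[:,:,::-1]
cv2.imwrite('pics/w2.png',im);pickle.dump((s,i),open('w2.pkl','wb'));print(s['eef_pos'],s['tcp_rot'],s['contact_force'],s['qvel'].round(3))
c=im[110:220,130:470];cv2.imwrite('pics/w2b.png',cv2.resize(c,None,fx=2.35,fy=2.35,interpolation=cv2.INTER_CUBIC))
c=im[130:210,320:420];cv2.imwrite('pics/w2c.png',cv2.resize(c,None,fx=6,fy=6,interpolation=cv2.INTER_CUBIC))
```

```text
[579.50038731  79.70599388 230.74753283] [-3.14133823e+00  1.48822469e-04  1.86771483e-01] [0.1461696  0.22307435 0.63826216] [-0.047 -0.026  0.048 -0.016  0.01  -0.051]
```

View pics/w2b.png

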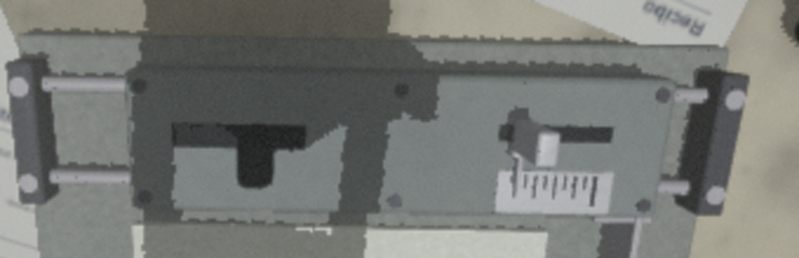

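View pics/w2c.png

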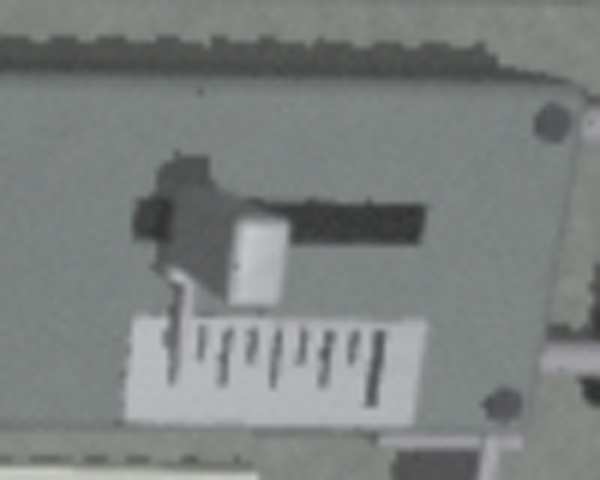

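```bash
cat > fit2.py <<'E'
from fit import *
import pickle
s,wi=pickle.load(open('w2.pkl','rb'));inf['wrist']=wi
V=lambda u,v:(u/2.35+130,v/2.35+110)
obs+=[('wrist','fl',V(130,68)),('wrist','nl',V(134,207)),('wrist','fr',V(676,80)),('wrist','nr',V(654,213))]
w=np.array([1]*16+[3]*8)
s_=least_squares(lambda p:res(p)*w,[589,35,.18],loss='soft_l1');p=s_.x;print(p,res(p).round(1))
s2=least_squares(lambda p:(res(p)*w)[16:],[589,35,.18]);q=s2.x;print('wrist only',q,res(q)[16:].round(1))
def loc(p,w):
    a=p[2];d=w[:2]-p[:2];return np.round([np.cos(a)*d[0]+np.sin(a)*d[1],-np.sin(a)*d[0]+np.cos(a)*d[1]],1)
U=lambda u,v:(u/6+320,v/6+130)
for l,uv,z in [('lev near edge mid',V(254,187),114),('lev left',V(236,180),114),('lev right',V(272,180),114),('ptr top c',U(258,262),94),('zero mark',U(376,370),55),('mark35',U(200,340),55),('nose',U(175,350),60)]:
    P=ray('wrist',uv,z,wi);print(l,P.round(1),loc(p,P),loc(q,P))
E
python3 fit2.py
```

```text
[5.90652110e+02 3.27588457e+01 1.66471907e-01] [-3.7 -1.6 -1.8  1.  -2.1 -3.4  1.2 -2.9 -1.9 -1.3 -0.2 -0.2  2.1 -1.4
  0.8 -2.4 -4.2 -0.  -2.4  1.6  1.6 -0.6  0.2  3. ]
wrist only [5.91668234e+02 3.15796142e+01 1.66865929e-01] [-3.  -0.7 -1.3  1.   2.9 -1.3  1.5  2.4]
lev near edge mid [574.3  97.6 114. ] [-5.4 66.7] [-6.2 68. ]
lev left [575.9 105.4 114. ] [-2.6 74.1] [-3.3 75.4]
lev right [578.6  90.9 114. ] [-2.3 59.3] [-3.1 60.6]
ptr top c [608.8 -24.8  94. ] [  8.3 -59.8] [  7.5 -58.5]
zero mark [586.4 -70.5  55. ] [ -21.3 -101.1] [-22.1 -99.8]
mark35 [585.9 -34.5  55. ] [-15.8 -65.6] [-16.6 -64.2]
nose [584.1 -28.3  60. ] [-16.6 -59.1] [-17.4 -57.8]
```

Request:
jog_arm --increments "0.4 -0.9 0 0 0 0.017 -0.1;0.45 -0.9 0 0 0 0 -0.1;0 0 0 0 0 0 -0.1;0 0 2.0 0 0 0 -0.1;0 0 2.5 0 0 0 -0.1;0 0 2.5 0 0 0 -0.1;0 0 2 0 0 0 -0.1;0 0 0 0 0 0 -0.1" --squeeze 20

```text
clock: 2.75
eef_pos: [581.6, 95.4, 138.7]
tcp_rot: [3.141, 0.005, 0.167]
contact_force: [-0.3, -0.2, -0.7]
opening: 0.447
```

```bash
cat > snap.py <<'E'
from h import *
import pickle,sys
k=sys.argv[1]
s=r.sense();i=r.camera_info("wrist");im=r.grab_frame("wrist")[:,:,::-1]
cv2.imwrite(f'pics/{k}.png',im);pickle.dump((s,i),open(f'{k}.pkl','wb'));print(s['clock'],s['eef_pos'],s['tcp_rot'],s['contact_force'],s['opening'])
cv2.imwrite(f'pics/{k}b.png',cv2.resize(im,None,fx=1.5,fy=1.5,interpolation=cv2.INTER_CUBIC))
E
python3 snap.py w3
```

```text
2.75 [581.63295256  95.42126319 138.73362779] [3.14146923 0.00511827 0.16676474] [-0.28013317 -0.19230084 -0.67127608] 0.44652795671023454
```

View pics/w3b.png

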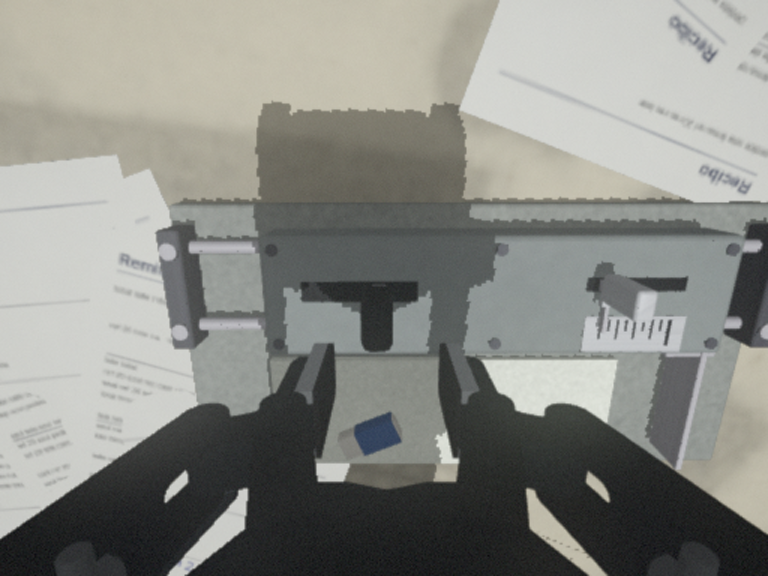

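```bash
cat > loc.py <<'E'
from h import *
import pickle,sys
# usage: k sc x y z ...
def L(k,pts,sc=1.5):
    s,i=pickle.load(open(k+'.pkl','rb'));a=s['tcp_rot'][2]
    for u,v,z in pts:
        P=ray('',(u/sc,v/sc),z,i);d=P-s['eef_pos']
        print((u,v),P.round(1),'tool dx %.1f dy %.1f'%(d[0]*np.cos(a)+d[1]*np.sin(a),d[0]*np.sin(a)-d[1]*np.cos(a)))
E
python3 -c "
from loc import *
L('w3',[(377,350,114),(361,345,114),(393,345,114)])"
```

```text
(377, 350) [575.2  98.2 114. ] tool dx -5.9 dy -3.8
(361, 345) [576.4 105.4 114. ] tool dx -3.5 dy -10.8
(393, 345) [578.7  91.8 114. ] tool dx -3.5 dy 3.1
```

Request:
jog_arm --increments "0 0 0 0 0 0 -0.1;0 0 0 0 0 0 -0.1;0 0 0 0 0 0 -0.1;0 0 0 0 0 0 -0.1;0 0 0 0 0 0 -0.1;0 0 0 0 0 0 -0.1;0 0 0 0 0 0 -0.1;0 0 0 0 0 0 -0.1"

```text
clock: 3.6
eef_pos: [583.8, 96.5, 141.3]
tcp_rot: [-3.142, 0.0, 0.167]
contact_force: [-0.8, 0.5, -0.0]
opening: 0.447
```

```bash
python3 snap.py w4
```

```text
3.6 [583.81799747  96.50962445 141.2563461 ] [-3.14157308e+00  1.01713434e-04  1.66804003e-01] [-0.84852035  0.4965997  -0.0082518 ] 0.44746409437409435
```

View pics/w4b.png

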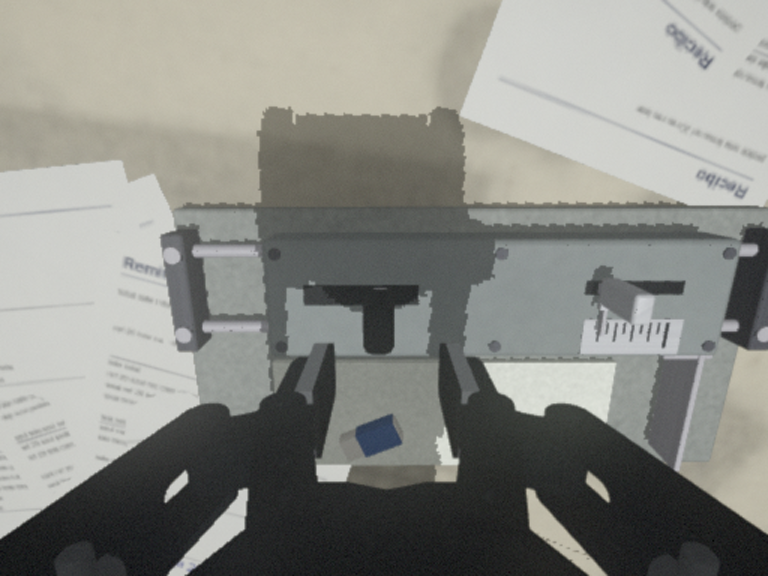

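```bash
python3 -c "
from loc import *
L('w4',[(379,353,114),(363,348,114),(395,348,114),(333,355,145),(440,355,145)])"
```

```text
(379, 353) [575.1  98.1 114. ] tool dx -8.4 dy -3.0
(363, 348) [576.3 105.5 114. ] tool dx -6.0 dy -10.1
(395, 348) [578.6  91.5 114. ] tool dx -6.0 dy 4.0
(333, 355) [585.8 116.2 145. ] tool dx 5.3 dy -19.1
(440, 355) [592.2  78.  145. ] tool dx 5.2 dy 19.7
```

Request:
jog_arm --increments "0.26 -0.32 0 0 0 0 -0.1;0 0 1.0 0 0 0 -0.1;0 0 1.5 0 0 0 -0.1;0 0 1.5 0 0 0 -0.1;0 0 1.2 0 0 0 -0.1;0 0 1.0 0 0 0 -0.1;0 0 0 0 0 0 -0.35;0 0 0 0 0 0 -0.5"

```text
clock: 4.45
eef_pos: [585.9, 100.0, 79.0]
tcp_rot: [3.142, 0.0, 0.167]
contact_force: [-0.5, -0.0, 0.2]
opening: 0.25
```

```bash
python3 snap.py w5
```

```text
4.45 [585.88901403 100.03532126  79.03241424] [3.14158357e+00 4.39652213e-04 1.66767008e-01] [-0.47519847 -0.04256657  0.18859053] 0.25000386849553385
```

View pics/w5b.png

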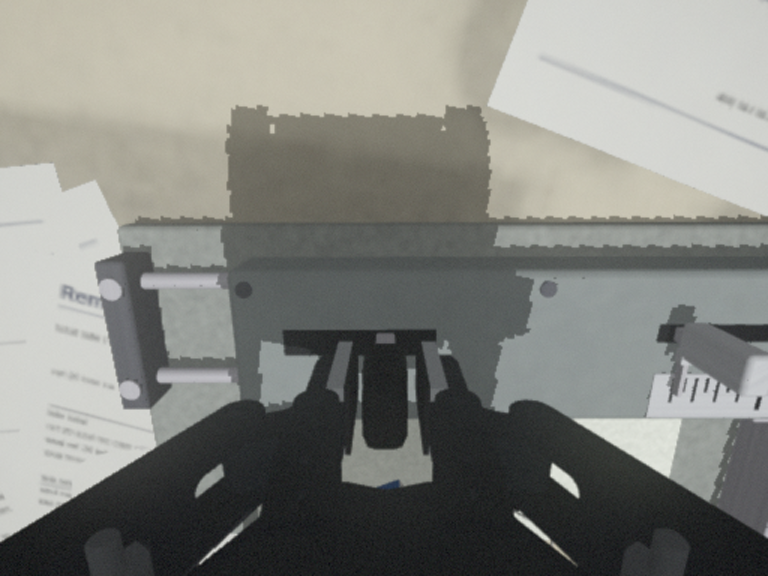

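```bash
python3 -c "
from loc import *
L('w5',[(385,447,114),(362,440,114),(408,440,114),(350,345,80),(427,345,80)])"
```

```text
(385, 447) [575.7  98.6 114. ] tool dx -10.3 dy -0.3
(362, 440) [577.  105.8 114. ] tool dx -7.8 dy -7.1
(408, 440) [579.2  92.2 114. ] tool dx -7.9 dy 6.6
(350, 345) [591.5 114.3  80. ] tool dx 7.9 dy -13.1
(427, 345) [596.2  86.4  80. ] tool dx 7.9 dy 15.1
```

Request:
jog_arm --increments "0 0 0 0 0 0 -0.6;0 0 0 0 0 0 -0.64;0 0 0 0 0 0 -0.68;0 0 0 0 0 0 -0.72;0 0 0 0 0 0 -0.76;0 0 0 0 0 0 -0.85;0 0 0 0 0 0 -1;0 0 0 0 0 0 -1" --squeeze 20

```text
clock: 5.3
eef_pos: [586.3, 100.2, 79.9]
tcp_rot: [-3.142, -0.001, 0.167]
contact_force: [-0.5, 0.1, 6.2]
opening: 0.16
```

```bash
cat > st.py <<'E'
from rig import r
import numpy as np
p=(590.65,32.76,.1667)
s=r.sense();a=p[2];d=s['eef_pos'][:2]-p[:2];f=s['contact_force']
print('t %.2f x %.2f y %.2f z %.2f | Fx %.2f Fy %.2f Fz %.2f | op %.3f tau1 %.2f'%(s['clock'],d[0]*np.cos(a)+d[1]*np.sin(a),-d[0]*np.sin(a)+d[1]*np.cos(a),s['eef_pos'][2],f[0]*np.cos(a)+f[1]*np.sin(a),-f[0]*np.sin(a)+f[1]*np.cos(a),f[2],s['opening'],s['joint_efforts'][0]))
E
python3 st.py
```

```text
t 5.30 x 6.91 y 67.20 z 79.91 | Fx -0.50 Fy 0.14 Fz 6.20 | op 0.160 tau1 -0.18
```

Request:
jog_arm --increments "0 -0.03 0 0 0 0 -1;0 -0.03 0 0 0 0 -1;0 -0.03 0 0 0 0 -1;0 -0.03 0 0 0 0 -1;0 -0.03 0 0 0 0 -1;0 -0.02 0 0 0 0 -1;0 -0.02 0 0 0 0 -1;0 -0.01 0 0 0 0 -1"

```text
clock: 6.1
eef_pos: [586.0, 102.0, 79.9]
tcp_rot: [3.141, -0.001, 0.167]
contact_force: [0.4, -0.8, 5.9]
opening: 0.161
```

```bash
python3 st.py
```

```text
t 6.10 x 6.91 y 69.06 z 79.88 | Fx 0.21 Fy -0.87 Fz 5.92 | op 0.161 tau1 0.31
```

Request:
jog_arm --increments "0 -0.03 0 0 0 0 -1;0 -0.03 0 0 0 0 -1;0 -0.03 0 0 0 0 -1;0 -0.03 0 0 0 0 -1;0 -0.02 0 0 0 0 -1;0 -0.02 0 0 0 0 -1;0 -0.02 0 0 0 0 -1;0 -0.01 0 0 0 0 -1"

```text
clock: 6.9
eef_pos: [585.7, 103.9, 79.9]
tcp_rot: [3.141, -0.001, 0.167]
contact_force: [0.2, -0.5, 5.8]
opening: 0.159
```

```bash
python3 st.py
```

```text
t 6.90 x 6.89 y 70.95 z 79.88 | Fx 0.10 Fy -0.57 Fz 5.85 | op 0.159 tau1 0.31
```

Request:
jog_arm --increments "0 -0.03 0 0 0 0 -1;0 -0.03 0 0 0 0 -1;0 -0.03 0 0 0 0 -1;0 -0.02 0 0 0 0 -1;0 -0.02 0 0 0 0 -1;0 -0.02 0 0 0 0 -1;0 -0.01 0 0 0 0 -1;0 0 0 0 0 0 -1"

```text
clock: 7.7
eef_pos: [585.4, 105.5, 79.9]
tcp_rot: [3.141, -0.001, 0.167]
contact_force: [-1.3, 1.4, 6.0]
opening: 0.164
```

```bash
python3 st.py
```

```text
t 7.70 x 6.90 y 72.57 z 79.89 | Fx -1.09 Fy 1.58 Fz 5.96 | op 0.164 tau1 0.25
```

Request:
jog_arm --increments "0 -0.03 0 0 0 0 -1;0 -0.03 0 0 0 0 -1;0 -0.03 0 0 0 0 -1;0 -0.02 0 0 0 0 -1;0 -0.02 0 0 0 0 -1;0 -0.02 0 0 0 0 -1;0 -0.01 0 0 0 0 -1;0 0 0 0 0 0 -1"

```text
clock: 8.5
eef_pos: [585.1, 107.0, 79.9]
tcp_rot: [3.141, -0.001, 0.167]
contact_force: [-0.9, -1.1, 5.4]
opening: 0.159
```

```bash
python3 st.py
```

```text
t 8.50 x 6.89 y 74.17 z 79.88 | Fx -1.10 Fy -0.89 Fz 5.42 | op 0.159 tau1 0.25
```

Request:
jog_arm --increments "0 -0.03 0 0 0 0 -1;0 -0.03 0 0 0 0 -1;0 -0.03 0 0 0 0 -1;0 -0.02 0 0 0 0 -1;0 -0.02 0 0 0 0 -1;0 -0.02 0 0 0 0 -1;0 -0.01 0 0 0 0 -1;0 0 0 0 0 0 -1"

```text
clock: 9.3
eef_pos: [584.9, 108.7, 79.9]
tcp_rot: [3.141, -0.001, 0.167]
contact_force: [-1.0, -0.8, 6.1]
opening: 0.157
```

```bash
python3 st.py
```

```text
t 9.30 x 6.91 y 75.80 z 79.90 | Fx -1.17 Fy -0.62 Fz 6.12 | op 0.157 tau1 0.25
```

Request:
jog_arm --increments "0 -0.03 0 0 0 0 -1;0 -0.03 0 0 0 0 -1;0 -0.03 0 0 0 0 -1;0 -0.02 0 0 0 0 -1;0 -0.02 0 0 0 0 -1;0 -0.02 0 0 0 0 -1;0 -0.01 0 0 0 0 -1;0 0 0 0 0 0 -1"

```text
clock: 10.1
eef_pos: [584.6, 110.2, 79.9]
tcp_rot: [3.141, -0.001, 0.167]
contact_force: [-0.3, -0.6, 5.6]
opening: 0.158
```

```bash
python3 st.py
```

```text
t 10.10 x 6.89 y 77.37 z 79.90 | Fx -0.42 Fy -0.52 Fz 5.58 | op 0.158 tau1 0.25
```

Request:
jog_arm --increments "0 -0.03 0 0 0 0 -1;0 -0.03 0 0 0 0 -1;0 -0.03 0 0 0 0 -1;0 -0.02 0 0 0 0 -1;0 -0.02 0 0 0 0 -1;0 -0.02 0 0 0 0 -1;0 -0.01 0 0 0 0 -1;0 0 0 0 0 0 -1"

```text
clock: 10.9
eef_pos: [584.3, 111.8, 79.9]
tcp_rot: [3.141, -0.001, 0.167]
contact_force: [-1.1, 0.1, 6.2]
opening: 0.161
```

```bash
python3 st.py
```

```text
t 10.90 x 6.89 y 78.99 z 79.92 | Fx -1.11 Fy 0.30 Fz 6.20 | op 0.161 tau1 0.25
```

Request:
jog_arm --increments "0 -0.03 0 0 0 0 -1;0 -0.03 0 0 0 0 -1;0 -0.03 0 0 0 0 -1;0 -0.02 0 0 0 0 -1;0 -0.02 0 0 0 0 -1;0 -0.02 0 0 0 0 -1;0 -0.01 0 0 0 0 -1;0 0 0 0 0 0 -1"

```text
clock: 11.7
eef_pos: [584.0, 113.4, 79.9]
tcp_rot: [3.141, -0.001, 0.167]
contact_force: [-0.1, -1.0, 4.9]
opening: 0.161
```

```bash
python3 st.py
```

```text
t 11.70 x 6.84 y 80.58 z 79.86 | Fx -0.22 Fy -0.96 Fz 4.88 | op 0.161 tau1 0.25
```

```bash
python3 snap.py w6
```

```text
11.7 [584.02085037 113.35610841  79.8592576 ] [ 3.14147438e+00 -8.41010810e-04  1.66825395e-01] [-0.05657848 -0.98704983  4.88355282] 0.1606475062631506
```

View pics/w6b.png

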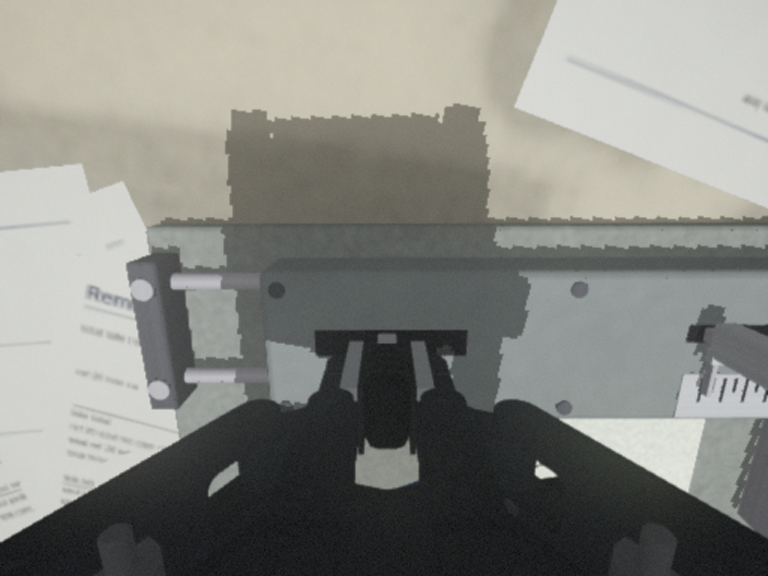

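Request:
jog_arm --increments "0 -0.03 0 0 0 0 -1;0 -0.03 0 0 0 0 -1;0 -0.03 0 0 0 0 -1;0 -0.02 0 0 0 0 -1;0 -0.02 0 0 0 0 -1;0 -0.02 0 0 0 0 -1;0 0 0 0 0 0 -1;0 0 0 0 0 0 -1"

```text
clock: 12.55
eef_pos: [583.9, 114.4, 79.9]
tcp_rot: [3.141, -0.001, 0.167]
contact_force: [-0.5, -2.7, 5.6]
opening: 0.16
```

```bash
python3 st.py
```

```text
t 12.55 x 6.88 y 81.65 z 79.89 | Fx -0.91 Fy -2.63 Fz 5.64 | op 0.160 tau1 1.68
```

Request:
jog_arm --increments "0 -0.02 0 0 0 0 -1;0 -0.02 0 0 0 0 -1;0 -0.02 0 0 0 0 -1;0 0 0 0 0 0 -1;0 0 0 0 0 0 -1;0 0 0 0 0 0 -1;0 0 0 0 0 0 -1;0 0 0 0 0 0 -1"

```text
clock: 13.35
eef_pos: [583.9, 114.5, 79.9]
tcp_rot: [3.14, -0.001, 0.167]
contact_force: [0.6, -5.0, 6.3]
opening: 0.163
```

```bash
python3 st.py
```

```text
t 13.35 x 6.89 y 81.78 z 79.89 | Fx -0.27 Fy -5.07 Fz 6.33 | op 0.163 tau1 3.21
```

Request:
jog_arm --increments "0 0.1 0 0 0 0 -1;0 0.2 0 0 0 0 -1;0 0.25 0 0 0 0 -1;0 0.25 0 0 0 0 -1;0 0.25 0 0 0 0 -1;0 0.2 0 0 0 0 -1;0 0.1 0 0 0 0 -1;0 0.05 0 0 0 0 -1"

```text
clock: 14.15
eef_pos: [586.0, 101.7, 79.9]
tcp_rot: [-3.141, -0.001, 0.167]
contact_force: [-1.9, 0.7, 6.0]
opening: 0.157
```

```bash
python3 st.py
```

```text
t 14.15 x 6.87 y 68.74 z 79.87 | Fx -1.76 Fy 0.99 Fz 5.96 | op 0.157 tau1 -0.43
```

Request:
jog_arm --increments "0 0.03 0 0 0 0 -1;0 0.03 0 0 0 0 -1;0 0.02 0 0 0 0 -1;0 0.02 0 0 0 0 -1;0 0.02 0 0 0 0 -1;0 0.02 0 0 0 0 -1;0 0 0 0 0 0 -1;0 0 0 0 0 0 -1"

```text
clock: 14.95
eef_pos: [586.3, 100.4, 79.9]
tcp_rot: [-3.142, -0.001, 0.167]
contact_force: [-0.6, 0.6, 5.1]
opening: 0.16
```

```bash
python3 st.py
```

```text
t 14.95 x 6.90 y 67.44 z 79.88 | Fx -0.52 Fy 0.68 Fz 5.08 | op 0.160 tau1 -0.30
```

Request:
jog_arm --increments "0 0.03 0 0 0 0 -1;0 0.03 0 0 0 0 -1;0 0.03 0 0 0 0 -1;0 0.02 0 0 0 0 -1;0 0.02 0 0 0 0 -1;0 0.02 0 0 0 0 -1;0 0 0 0 0 0 -1;0 0 0 0 0 0 -1"

```text
clock: 15.75
eef_pos: [586.5, 98.9, 79.9]
tcp_rot: [-3.142, -0.001, 0.167]
contact_force: [-2.0, 0.0, 5.8]
opening: 0.16
```

```bash
python3 st.py
```

```text
t 15.75 x 6.88 y 65.93 z 79.87 | Fx -1.94 Fy 0.34 Fz 5.83 | op 0.160 tau1 -0.30
```

Request:
jog_arm --increments "0 0.03 0 0 0 0 -1;0 0.03 0 0 0 0 -1;0 0.02 0 0 0 0 -1;0 0.02 0 0 0 0 -1;0 0.02 0 0 0 0 -1;0 0.02 0 0 0 0 -1;0 0 0 0 0 0 -1;0 0 0 0 0 0 -1"

```text
clock: 16.55
eef_pos: [586.7, 97.5, 79.9]
tcp_rot: [-3.142, -0.001, 0.167]
contact_force: [-1.6, 0.4, 6.3]
opening: 0.159
```

```bash
python3 st.py
```

```text
t 16.55 x 6.89 y 64.50 z 79.88 | Fx -1.54 Fy 0.70 Fz 6.31 | op 0.159 tau1 -0.29
```

Request:
jog_arm --increments "0 0.03 0 0 0 0 -1;0 0.03 0 0 0 0 -1;0 0.03 0 0 0 0 -1;0 0.02 0 0 0 0 -1;0 0.02 0 0 0 0 -1;0 0.02 0 0 0 0 -1;0 0 0 0 0 0 -1;0 0 0 0 0 0 -1"

```text
clock: 17.35
eef_pos: [587.0, 96.0, 79.9]
tcp_rot: [-3.142, -0.001, 0.167]
contact_force: [0.3, 0.5, 6.0]
opening: 0.158
```

```bash
python3 st.py
```

```text
t 17.35 x 6.90 y 63.01 z 79.89 | Fx 0.34 Fy 0.41 Fz 6.00 | op 0.158 tau1 -0.29
```

Request:
jog_arm --increments "0 0.03 0 0 0 0 -1;0 0.03 0 0 0 0 -1;0 0.02 0 0 0 0 -1;0 0.02 0 0 0 0 -1;0 0.02 0 0 0 0 -1;0 0.02 0 0 0 0 -1;0 0 0 0 0 0 -1;0 0 0 0 0 0 -1"

```text
clock: 18.15
eef_pos: [587.1, 95.7, 79.9]
tcp_rot: [-3.14, -0.001, 0.166]
contact_force: [-1.6, 6.2, 6.7]
opening: 0.158
```

```bash
python3 st.py
```

```text
t 18.15 x 6.90 y 62.64 z 79.89 | Fx -0.52 Fy 6.39 Fz 6.72 | op 0.158 tau1 -3.66
```

Request:
jog_arm --increments "0 -0.1 0 0 0 0 -1;0 -0.2 0 0 0 0 -1;0 -0.2 0 0 0 0 -1;0 0 0 0 0 0 -1;0 0 0 0 0 0 -0.5;0 0 0 0 0 0 -0.3;0 0 0 0 0 0 -0.1;0 0 -1 0 0 0 -0.1"

```text
clock: 18.95
eef_pos: [584.9, 99.2, 88.3]
tcp_rot: [3.142, 0.003, 0.167]
contact_force: [-0.9, 0.1, 0.2]
opening: 0.447
```

```bash
python3 st.py
```

```text
t 18.95 x 5.34 y 66.52 z 88.31 | Fx -0.91 Fy 0.21 Fz 0.18 | op 0.447 tau1 0.01
```

Request:
jog_arm --increments "0 0 -3 0 0 0 -0.1;0 0 -3 0 0 0 -0.1;0 1 -0.5 0 0 0 -0.1;0.1 3 0 0 0 0 -0.1;0 3 0 0 0 0 -0.1;0 2.8 0 0 0 0 -0.1;0 2.0 0 0 0 0 -0.1;0 0.7 0 0 0 0 -0.1"

```text
clock: 19.75
eef_pos: [607.7, -25.7, 154.2]
tcp_rot: [3.141, 0.0, 0.165]
contact_force: [-0.1, -0.1, -0.1]
opening: 0.453
```

```bash
python3 st.py; python3 -c "
from rig import r
for _ in range(3): r.grab_frame('side')"; python3 snap.py w7
python3 - <<'E'
import cv2
im=cv2.imread('pics/w7.png');cv2.imwrite('pics/w7c.png',cv2.resize(im[150:290,180:340],None,fx=5,fy=4.2,interpolation=cv2.INTER_CUBIC))
E
```

```text
t 19.75 x 7.14 y -60.45 z 154.17 | Fx -0.11 Fy -0.13 Fz -0.07 | op 0.453 tau1 -0.26
19.9 [607.49349757 -23.58086461 154.12619223] [-3.14121087e+00  3.50648162e-04  1.65884020e-01] [-0.13264607  1.62071686  0.43472643] 0.44686688592599555
```

View pics/w7b.png

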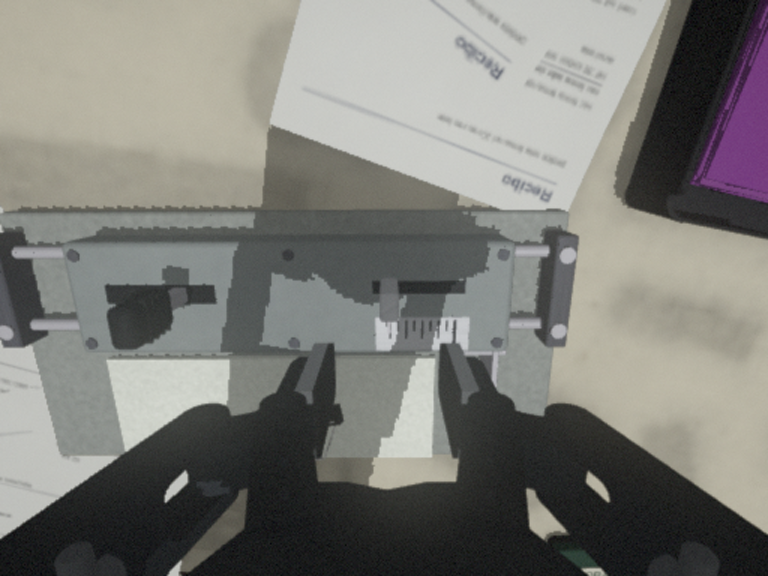

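Run:
```python
import cv2
im=cv2.imread('pics/w7.png');cv2.imwrite('pics/w7c.png',cv2.resize(im[175:245,235:325],None,fx=8,fy=8,interpolation=cv2.INTER_CUBIC))
```

```text
(no output)
```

View pics/w7c.png

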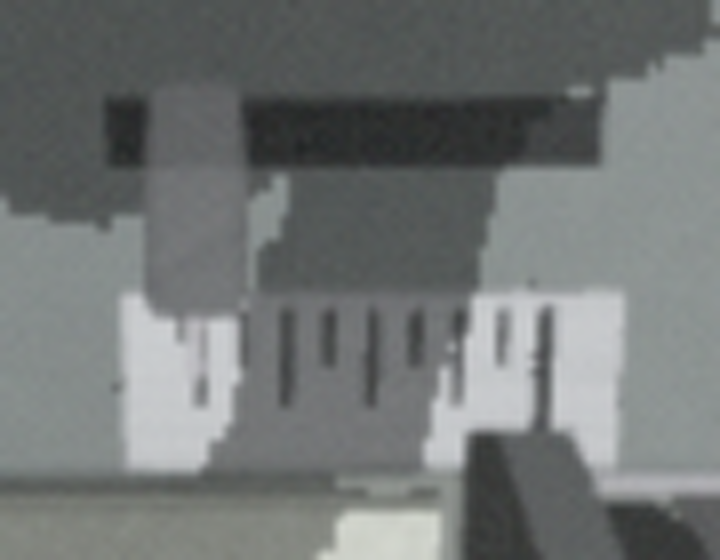

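```bash
python3 -c "
from loc import *
f=lambda u,v:(235+u/8,175+v/8)
L('w7',[(*f(196,310),94),(*f(148,300),94),(*f(246,300),94),(*f(543,370),55),(*f(201,370),55)],1)"; python3 st.py
```

```text
(259.5, 213.75) [602.4 -26.2  94. ] tool dx -5.5 dy 1.7
(253.5, 212.5) [602.6 -21.4  94. ] tool dx -4.5 dy -2.9
(265.75, 212.5) [604.2 -30.8  94. ] tool dx -4.5 dy 6.5
(302.875, 221.25) [587.3 -69.9  55. ] tool dx -27.6 dy 42.4
(260.125, 221.25) [580.7 -30.7  55. ] tool dx -27.6 dy 2.6
t 19.95 x 7.30 y -57.87 z 154.16 | Fx 0.03 Fy 0.01 Fz 0.85 | op 0.449 tau1 -0.96
```

Request:
jog_arm --increments "0.25 0.15 1 0 0 0 -0.1;0 0 2 0 0 0 -0.1;0 0 2 0 0 0 -0.1;0 0 2 0 0 0 -0.1;0 0 1 0 0 0 -0.1;0 0 0.6 0 0 0 -0.1;0 0 0 0 0 0 -0.4;0 0 0 0 0 0 -0.5"

```text
clock: 20.75
eef_pos: [610.9, -24.5, 68.8]
tcp_rot: [3.141, -0.001, 0.167]
contact_force: [-0.6, 0.7, 0.3]
opening: 0.252
```

```bash
python3 st.py; python3 snap.py w8
```

```text
t 20.75 x 10.48 y -59.85 z 68.84 | Fx -0.52 Fy 0.82 Fz 0.30 | op 0.252 tau1 0.09
20.75 [610.92082706 -24.52333774  68.84320094] [ 3.14143085e+00 -8.38029076e-04  1.67026503e-01] [-0.6478037   0.72697118  0.3019523 ] 0.25160313398742995
```

View pics/w8b.png

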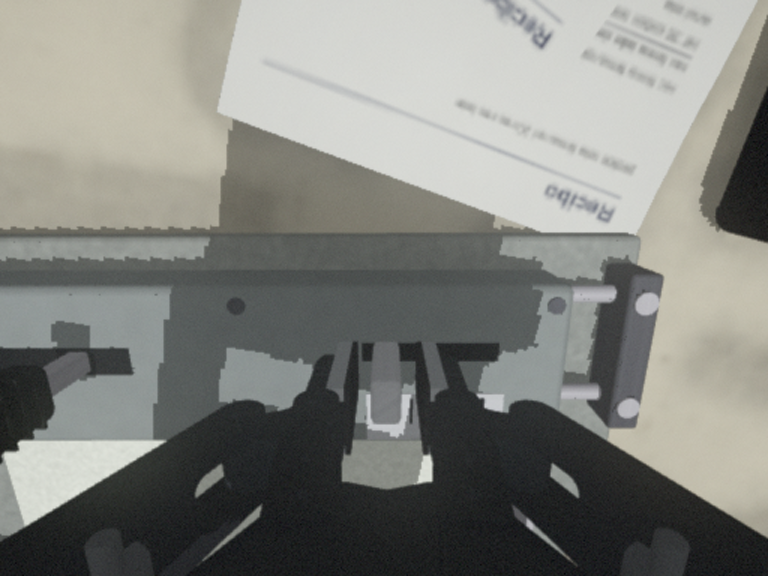

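Request:
jog_arm --increments "0 0 0 0 0 0 -0.6;0 0 0 0 0 0 -0.68;0 0 0 0 0 0 -0.74;0 0 0 0 0 0 -0.8;0 0 0 0 0 0 -1;0 0 0 0 0 0 -1;0 0 0 0 0 0 -1;0 0 0 0 0 0 -1" --squeeze 20

```text
clock: 21.6
eef_pos: [610.7, -24.7, 68.7]
tcp_rot: [3.141, -0.001, 0.167]
contact_force: [-1.1, 0.1, 6.0]
opening: 0.115
```

```bash
python3 st.py; python3 snap.py w9;python3 - <<'E'
import cv2
im=cv2.imread('pics/w9.png');cv2.imwrite('pics/w9c.png',cv2.resize(im[220:300,210:350],None,fx=5,fy=5,interpolation=cv2.INTER_CUBIC))
E
```

```text
t 21.60 x 10.23 y -60.01 z 68.73 | Fx -1.04 Fy 0.24 Fz 6.04 | op 0.115 tau1 -0.13
21.6 [610.69246688 -24.71948061  68.72674592] [ 3.14147495e+00 -5.40392476e-04  1.66759226e-01] [-1.06841632  0.06194467  6.03958574] 0.11542834854660576
```

View pics/w9c.png

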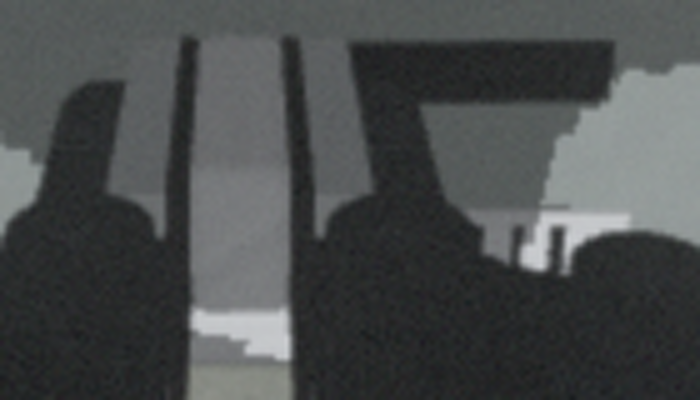

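Request:
jog_arm --increments "0 0.1 0 0 0 0 -1;0 0.3 0 0 0 0 -1;0 0.4 0 0 0 0 -1;0 0.5 0 0 0 0 -1;0 0.4 0 0 0 0 -1;0 0.3 0 0 0 0 -1;0 0.16 0 0 0 0 -1;0 0 0 0 0 0 -1"

```text
clock: 22.45
eef_pos: [614.3, -46.2, 68.7]
tcp_rot: [3.141, -0.001, 0.167]
contact_force: [-0.1, -0.3, 5.4]
opening: 0.112
```

```bash
python3 st.py
```

```text
t 22.45 x 10.23 y -81.81 z 68.68 | Fx -0.16 Fy -0.26 Fz 5.37 | op 0.112 tau1 0.18
```

Request:
jog_arm --increments "0 0 0 0 0 0 -1;0 0 0 0 0 0 -1;0 0 0 0 0 0 -0.6;0 0 0 0 0 0 -0.4;0 0 0 0 0 0 -0.1;0 0 0 0 0 0 -0.1;0 0 -0.3 0 0 0 -0.1;0 0 -0.5 0 0 0 -0.1"

```text
clock: 23.25
eef_pos: [613.8, -45.9, 76.2]
tcp_rot: [-3.141, 0.001, 0.167]
contact_force: [-0.1, 0.2, 0.3]
opening: 0.456
```

Request:
jog_arm --increments "0 0 -1.5 0 0 0 -0.1;0 0 -2.5 0 0 0 -0.1;0 0 -2.5 0 0 0 -0.1;0 0 -1.5 0 0 0 -0.1;0 0 -0.4 0 0 0 -0.1;0 0 0 0 0 0 -0.1;0 0 0 0 0 0 -0.1;0 0 0 0 0 0 -0.1"

```text
clock: 24.05
eef_pos: [613.3, -45.9, 159.1]
tcp_rot: [-3.141, 0.002, 0.167]
contact_force: [0.5, -0.6, 0.0]
opening: 0.447
```

```bash
python3 st.py;python3 snap.py w10
python3 - <<'E'
import cv2
im=cv2.imread('pics/w10.png');cv2.imwrite('pics/w10c.png',cv2.resize(im[170:245,215:315],None,fx=8,fy=8,interpolation=cv2.INTER_CUBIC))
E
```

```text
t 24.05 x 9.24 y -81.32 z 159.07 | Fx 0.41 Fy -0.64 Fz 0.04 | op 0.447 tau1 -0.00
24.05 [613.25352977 -45.90045267 159.07262124] [-3.14108036e+00  1.98700512e-03  1.66801906e-01] [ 0.51173415 -0.5646145   0.03969674] 0.44716338572306535
```

View pics/w10b.png

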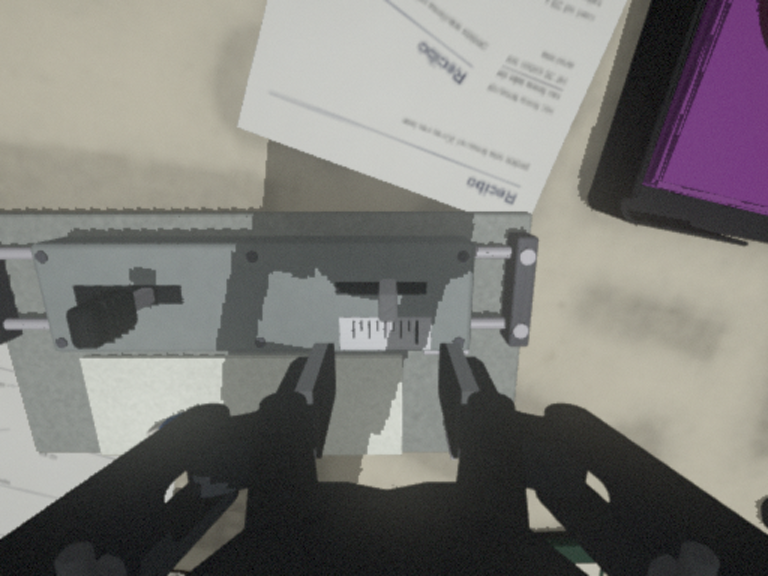

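View pics/w10c.png

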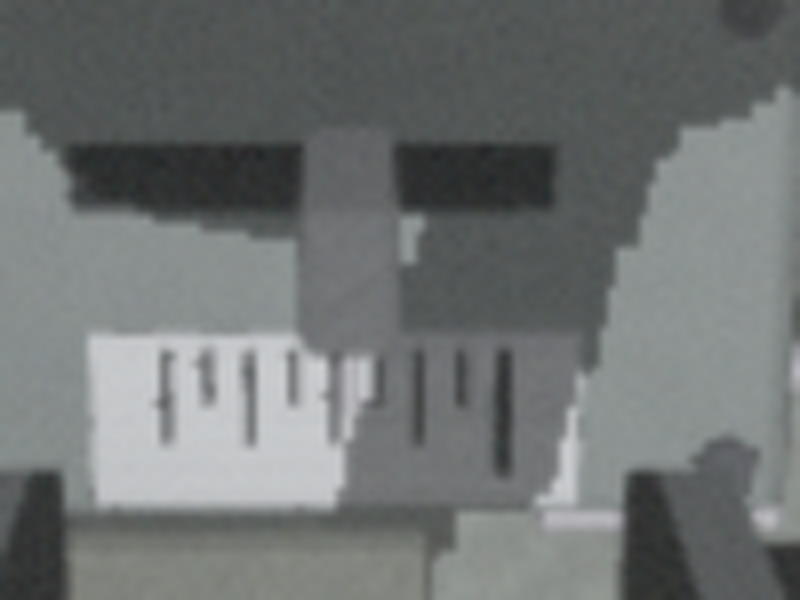

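Run:
```python
import cv2,numpy as np
from loc import *
im=cv2.imread('pics/w10.png');c=im[208:232,245:285].astype(float);c=(c-c.min())/(c.max()-c.min())*255
cv2.imwrite('pics/w10d.png',cv2.resize(c.astype(np.uint8),None,fx=19,fy=19,interpolation=cv2.INTER_NEAREST))
f=lambda u,v:(215+u/8,170+v/8)
L('w10',[(*f(504,400),55),(*f(335,400),55),(*f(348,345),94),(*f(300,340),94),(*f(399,340),94)],1)
```

```text
(278.0, 220.0) [588.4 -69.9  55. ] tool dx -28.5 dy 19.6
(256.875, 220.0) [585.1 -50.2  55. ] tool dx -28.4 dy -0.5
(258.5, 213.125) [606.6 -48.   94. ] tool dx -6.9 dy 1.0
(252.5, 212.5) [606.4 -43.2  94. ] tool dx -6.4 dy -3.8
(264.875, 212.5) [608.  -52.9  94. ] tool dx -6.4 dy 6.0
```

View pics/w10d.png

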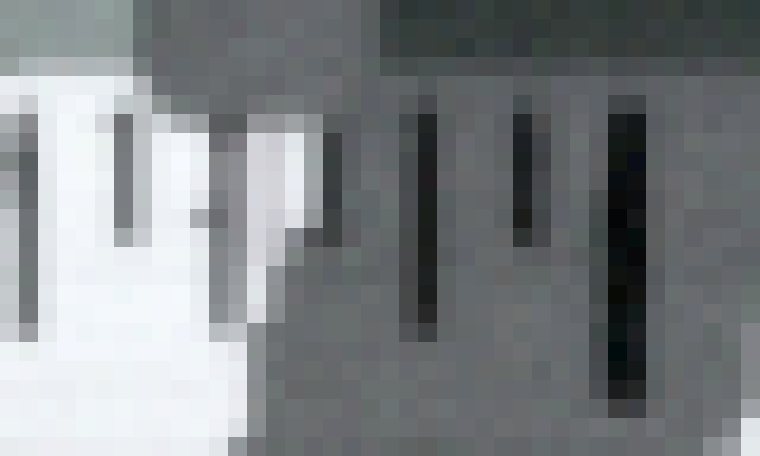

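Request:
jog_arm --increments "0 0 1 0 0 0 -0.1;0 0 2 0 0 0 -0.1;0 0 2.5 0 0 0 -0.1;0 0 2 0 0 0 -0.1;0 0 1 0 0 0 -0.1;0 0 0.6 0 0 0 -0.1;0 0 0 0 0 0 -0.4;0 0 0 0 0 0 -0.5"

```text
clock: 24.9
eef_pos: [614.5, -46.0, 69.9]
tcp_rot: [3.141, -0.001, 0.167]
contact_force: [0.3, 0.2, 0.5]
opening: 0.249
```

Request:
jog_arm --increments "0 0 0 0 0 0 -0.6;0 0 0 0 0 0 -0.68;0 0 0 0 0 0 -0.74;0 0 0 0 0 0 -0.8;0 0 0 0 0 0 -1;0 0 0 0 0 0 -1;0 0 0 0 0 0 -1;0 0 0 0 0 0 -1"

```text
clock: 25.7
eef_pos: [614.4, -46.0, 69.8]
tcp_rot: [3.141, -0.001, 0.167]
contact_force: [-0.3, -0.3, 5.2]
opening: 0.111
```

```bash
python3 st.py
```

```text
t 25.70 x 10.30 y -81.64 z 69.83 | Fx -0.36 Fy -0.21 Fz 5.20 | op 0.111 tau1 0.06
```

Request:
jog_arm --increments "0 -0.02 0 0 0 0 -1;0 -0.02 0 0 0 0 -1;0 -0.02 0 0 0 0 -1;0 0 0 0 0 0 -1;0 0 0 0 0 0 -1;0 0 0 0 0 0 -1;0 0 0 0 0 0 -1;0 0 0 0 0 0 -1"

```text
clock: 26.5
eef_pos: [614.3, -45.7, 69.8]
tcp_rot: [3.141, -0.001, 0.167]
contact_force: [-1.1, -2.1, 4.9]
opening: 0.114
```

```bash
python3 st.py
```

```text
t 26.50 x 10.31 y -81.28 z 69.84 | Fx -1.42 Fy -1.91 Fz 4.91 | op 0.114 tau1 0.91
```

Request:
jog_arm --increments "0 0.03 0 0 0 0 -1;0 0 0 0 0 0 -1;0 0 0 0 0 0 -1;0 0 0 0 0 0 -0.6;0 0 0 0 0 0 -0.3;0 0 0 0 0 0 -0.1;0 0 -0.3 0 0 0 -0.1;0 0 -0.5 0 0 0 -0.1"

```text
clock: 27.3
eef_pos: [613.7, -45.6, 77.2]
tcp_rot: [-3.141, 0.001, 0.167]
contact_force: [-0.5, -0.3, 1.0]
opening: 0.449
```

Request:
jog_arm --increments "0 0 -1.5 0 0 0 -0.1;0 0 -2.5 0 0 0 -0.1;0 0 -2.5 0 0 0 -0.1;0 0 -1.5 0 0 0 -0.1;0 0 -0.4 0 0 0 -0.1;0 0 0 0 0 0 -0.1;0 0 0 0 0 0 -0.1;0 0 0 0 0 0 -0.1"

```text
clock: 28.1
eef_pos: [613.2, -45.7, 160.1]
tcp_rot: [-3.141, 0.002, 0.167]
contact_force: [0.9, 0.6, 0.5]
opening: 0.452
```

```bash
python3 st.py;python3 snap.py w11
python3 - <<'E'
import cv2,numpy as np
im=cv2.imread('pics/w11.png');c=im[205:235,240:285].astype(float);c=(c-c.min())/(c.max()-c.min())*255
cv2.imwrite('pics/w11d.png',cv2.resize(c.astype(np.uint8),None,fx=17,fy=17,interpolation=cv2.INTER_NEAREST))
from h import *
a=r.grab_frame('scene')[:,:,::-1];b=r.grab_frame('side')[:,:,::-1]
cv2.imwrite('pics/s11.png',np.hstack([cv2.resize(a[140:320,150:320],(400,424)),cv2.resize(b[160:325,190:325],(347,424))]))
E
```

```text
t 28.10 x 9.25 y -81.08 z 160.08 | Fx 0.97 Fy 0.40 Fz 0.47 | op 0.452 tau1 0.00
28.1 [613.22105732 -45.65920498 160.08359836] [-3.14112926e+00  1.94327397e-03  1.66737969e-01] [0.88721144 0.55149136 0.47469968] 0.4515562818662371
```

View pics/w11d.png

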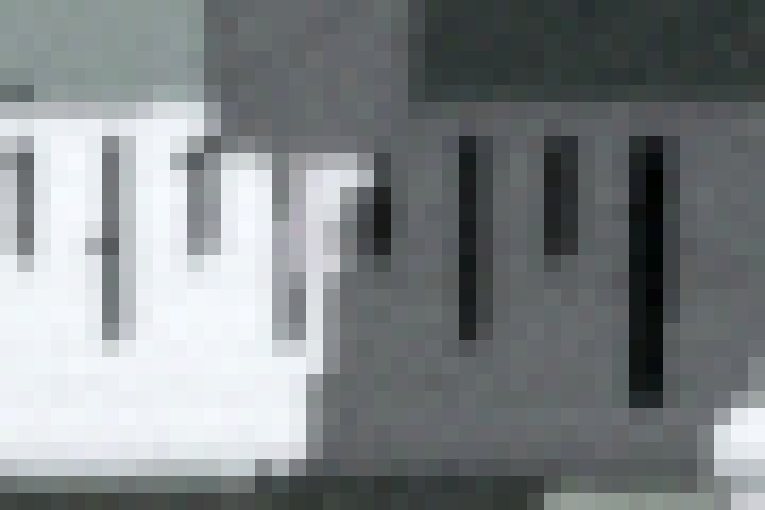

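View pics/s11.png

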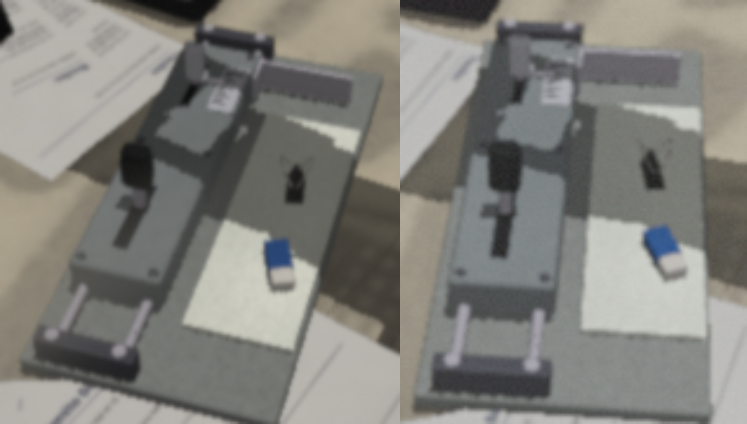

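View pics/w11b.png

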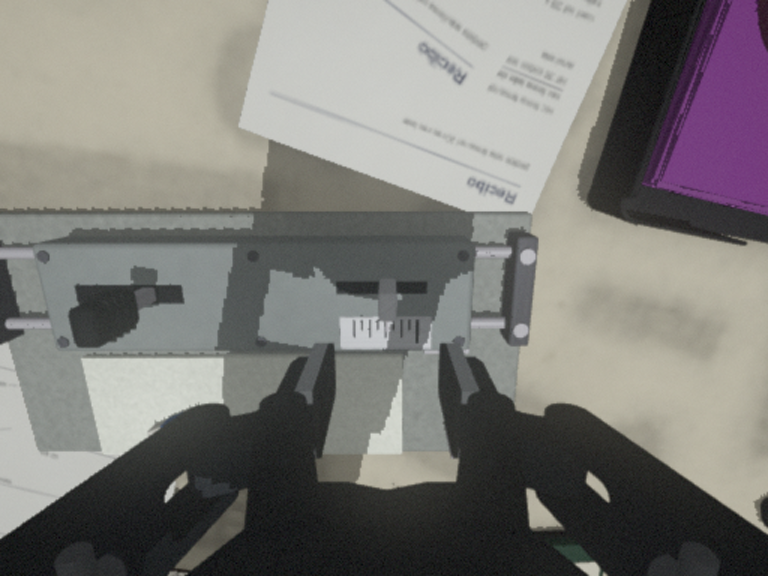

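```bash
python3 -c "
from rig import r
print(r.sign_off())"
```

```text
the job is handed in; nothing more can be done
None
```

I checked the lever left then right, measured a free travel of about 18.6 mm, and set the pointer to about 18.8 mm. The job was handed in at about 28 s with the gripper clear of everything.

- **Free travel:** I gripped the lever and pushed gently until it resisted. It met resistance at 81.5 mm on the left (pushed to about 5 N) and 62.9 mm on the right (about 6 N), both below the roughly 9 N that drags the carriage. These positions are corrected for the give under load; the uncorrected readings differ by 19.1 mm.
- **Lever:** I backed it off into its free play and released it.
- **Pointer:** It started at about 40 mm. I slid it right until a picture read it at about 18.2 mm, then gripped it again and moved it about 0.4 mm further from zero before letting go.
- **Last checks:**
  - The nose sits just short of the 20 mm mark, at about 18.9 mm in the picture, while the arm's own positions give 18.6–18.8 mm. These disagree by a few tenths of a millimetre, which is about the limit of reading the image.
  - By eye, the carriage, eraser and clip show no movement in the before and after pictures.

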